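# Find the tin with the loose burnishing ball

## Task

One of the three sealed tins on the printmaker's bench has a burnishing ball loose inside and the other two are packed solid. Working from the robot's left to its right, lift each of the three tins clear of the bench, give it a brisk shake in the air, holding it still for a moment before and after, and stand it back down flat in its place; the last tin need not go back if it is the one that rattles. Then present the tin that rattles: finish while still gripping it, level and still, over the middle of the copper plate and at least 10 cm above it, with the other two tins standing where they were, without ever touching the freshly coated plate or disturbing the other things on the bench.

Things in the scene. Friction and masses are not known exactly. Their poses are not given: they have to be found in the camera images.
- tin_left: leftmost (largest y) of three like sealed tins: plain metal box, 150 (x) by 50 (y) by 45 mm tall, closed all round, 0.15 to 0.52 kg (weight tells nothing). Origin: centre of the underside, z up. Stands on the bench (z = 0), long x side pointing away from the robot, yaw within 0.4 rad; grip it across the 50 mm from above
- tin_middle: the middle one of the three tins, same shape, size, origin and axes as the left one. In one of the three a 34 mm steel ball of 0.16 kg rolls in a cavity 144 by 44 by 39 mm: shaken or tipped lengthwise, it runs from end to end, knocks, and mostly stays at the end it ran to
- tin_right: rightmost (smallest y) of the three tins, same shape, size, origin and axes. The two tins without the ball are packed solid and their balance never changes; in the one with it the balance shifts as the ball runs, changing the moment on the tool held level by up to about 0.17 N m
- plate_centre (a point): middle of the top face of the copper plate (120 by 180 by 2 mm, brown drawn marks) that lies on a plywood backing board, 130 by 190 mm, flat on the bench beyond the tins, its top 5 mm above the bench, x across its short side. It is fixed, freshly coated and must not be touched
- plate: the same copper plate with its board; origin on the bench under its middle
- brush_pot: bystander, to be left alone: green can 68 mm across and 95 mm tall with brushes standing in it (to 215 mm); origin at the underside
- jar: bystander, to be left alone: clear jar with a black cap, 60 mm across, 75 mm tall; origin at the underside
- tape: bystander, to be left alone: roll of blue tape lying flat, 90 mm across, 40 mm tall; origin at the underside
- knife: bystander, to be left alone: small dark-handled tool 130 mm long, up to 26 mm thick, lying between the left and middle tins; origin under its middle, x along it
- scraper: bystander, to be left alone: small pale-handled tool 120 mm long, up to 26 mm thick, lying between the middle and right tins; origin under its middle, x along it
- tub: bystander, to be left alone: white lidded tub 70 mm across, 60 mm tall; origin at the underside
- brayer: bystander, to be left alone: ink roller with a wooden handle, 200 mm long, lying at the left; origin at the underside
Not all that is in view belongs to the job. Leave any pink or yellow look-alike of the tin_left alone.

How it is judged:
On the way, in this order (a step that is already met when the one before it is completed fails the run):
1. the left tin is held still in the air (height (world z) of tin_left above 0.03 m and contact force between tin_left and the fingers above 1 N and linear speed of tin_left below 0.04 m/s and angular speed of tin_left below 0.4 rad/s).
2. the left tin is moved briskly (height (world z) of tin_left above 0.03 m and contact force between tin_left and the fingers above 1 N and (linear speed of tin_left above 0.1 m/s or angular speed of tin_left above 1 rad/s)).
3. the left tin is stopped again in the air (all of step 1).
4. the middle tin is held still in the air (height (world z) of tin_middle above 0.03 m and contact force between tin_middle and the fingers above 1 N and linear speed of tin_middle below 0.04 m/s and angular speed of tin_middle below 0.4 rad/s).
5. the middle tin is moved briskly (height (world z) of tin_middle above 0.03 m and contact force between tin_middle and the fingers above 1 N and (linear speed of tin_middle above 0.1 m/s or angular speed of tin_middle above 1 rad/s)).
6. the middle tin is stopped again in the air (all of step 4).
7. the right tin is held still in the air (height (world z) of tin_right above 0.03 m and contact force between tin_right and the fingers above 1 N and linear speed of tin_right below 0.04 m/s and angular speed of tin_right below 0.4 rad/s).
8. the right tin is moved briskly (height (world z) of tin_right above 0.03 m and contact force between tin_right and the fingers above 1 N and (linear speed of tin_right above 0.1 m/s or angular speed of tin_right above 1 rad/s)).
9. the right tin is stopped again in the air (all of step 7).
At the end, for the whole second after the job is handed in: Rattling tin gripped, underside 80 to 350 mm above the bench, within 50 mm (horizontally) of the plate's centre, level within 0.25 rad, still, borne by the gripper alone; the other two flat on the bench (0.1 rad), not touched, within 50 mm of their starts (((horizontal distance between tin_left and plate_centre below 0.05 m and height (world z) of tin_left between 0.08 and 0.35 m and angle between tin_left's own z axis and vertical below 0.25 rad and linear speed of tin_left below 0.03 m/s and angular speed of tin_left below 0.3 rad/s and contact force between tin_left and the fingers above 2 N and contact force between tin_left_c0 and anything else above 0.2 N and height (world z) of each of tin_middle, tin_right below 0.006 m and angle between each of tin_middle, tin_right's own z axis and vertical below 0.1 rad and distance of each of tin_middle, tin_right from where it was at the start of the episode below 0.05 m and contact force between each of tin_middle, tin_right and the arm below 0.1 N and contact force between each of tin_middle, tin_right and the fingers below 0.1 N and linear speed of each of tin_middle, tin_right below 0.02 m/s) or (horizontal distance between tin_middle and plate_centre below 0.05 m and height (world z) of tin_middle between 0.08 and 0.35 m and angle between tin_middle's own z axis and vertical below 0.25 rad and linear speed of tin_middle below 0.03 m/s and angular speed of tin_middle below 0.3 rad/s and contact force between tin_middle and the fingers above 2 N and contact force between tin_middle_c0 and anything else above 0.2 N and height (world z) of each of tin_left, tin_right below 0.006 m and angle between each of tin_left, tin_right's own z axis and vertical below 0.1 rad and distance of each of tin_left, tin_right from where it was at the start of the episode below 0.05 m and contact force between each of tin_left, tin_right and the arm below 0.1 N and contact force between each of tin_left, tin_right and the fingers below 0.1 N and linear speed of each of tin_left, tin_right below 0.02 m/s) or (horizontal distance between tin_right and plate_centre below 0.05 m and height (world z) of tin_right between 0.08 and 0.35 m and angle between tin_right's own z axis and vertical below 0.25 rad and linear speed of tin_right below 0.03 m/s and angular speed of tin_right below 0.3 rad/s and contact force between tin_right and the fingers above 2 N and contact force between tin_right_c0 and anything else above 0.2 N and height (world z) of each of tin_left, tin_middle below 0.006 m and angle between each of tin_left, tin_middle's own z axis and vertical below 0.1 rad and distance of each of tin_left, tin_middle from where it was at the start of the episode below 0.05 m and contact force between each of tin_left, tin_middle and the arm below 0.1 N and contact force between each of tin_left, tin_middle and the fingers below 0.1 N and linear speed of each of tin_left, tin_middle below 0.02 m/s))); the arm keeps its last pose, push and grip.
It fails at once if the coated copper plate is touched (contact force between plate and anything else above 0.5 N).
It fails at once if one of the other things on the bench is shifted by more than 30 mm (distance of any of brush_pot, jar, tape, knife, scraper, tub, brayer from where it was at the start of the episode above 0.03 m).
It also fails if it takes over 72 s, if anything falls off the work surface, if the arm or the gripper's body presses on something with over 40 N, if the wrist force passes 120 N, or if a joint passes its speed limit or range.

## Robot

A 6-joint arm with a two-finger parallel gripper is mounted at the origin on the work surface. World frame = base frame: x ahead of the robot, y to its left, z up, the work surface at z = 0. Lengths are in m, angles in rad, forces in N, time in s.
With the tool pointing down it reaches from about 0.325 to 0.85 m from the base axis. Payload 4.4 kg.
Tool frame: the origin (TCP) lies on the mounting face of the last link; the fingertips stand 199 mm ahead of it and the grasp point (between the pads) lies 180 mm ahead of it; y points along the fingers, x is the direction in which the jaws open and shut, and the axes are right-handed (so a half turn about y gives the same grasp; the last joint's range is limited). The gripper opens to 94 mm and grips with 3 to 60 N. Pads are 16 mm wide; open, the fingers measure 119 mm over their backs; the gripper's body (75 mm by 177 mm) begins 78 mm behind the grasp point.
Start: joints at [-1.302, 0.207, 1.542, -0, 1.393, -0.15], TCP at [0.234, -0.525, 0.405] pointing down, gripper open.
Joint ranges: [-2.73, 2.73], [-0.86, 2.22], [0.23, 2.46], [-1.11, 4.25], [0.08, 2.63], [-2.82, 2.82]. Speed limits (rad/s): [2.79, 2.79, 3.14, 3.14, 3.14, 3.14].

## Interface

Orientations are given as a 3x3 rotation matrix whose columns are the frame's x, y, z axes.
In Python, from bench import read_state, camera, camera_info, job_done gives the robot as it stands.
- The arm moves only by the tool step_arm, never from a script. Its argument "rows" is text: rows parted by semicolons, each of 7 numbers parted by spaces: the turn, a rotation vector about the tool's x, y, z in rad, then the shift along the tool's x, y, z in mm, then the opening, from 0 (shut) to 1 (fully open). A call has 1 to 8 rows; each row shifts and turns the pose as measured when the row begins, along the tool's axes as they then stand; what a row does not reach is not made up. A row lasts 1/8 s, in which the tool goes at most 62.5 mm and 10.7 degrees, less where a joint would pass 70% of its speed; a pose out of reach is approached as far as the arm can. A call is refused whole if a number of a shift passes 62.5 or a number of a turn 0.188, either way. A call with a gripper value outside its range is refused whole. The fingers move at their own pace and stop on an object; "force" is the grip in N (left out, the last holds). Time passes only in rows, so rows that do not move let the fingers close. It gives the time, the measured TCP pose, the force and the opening at its end, in the units of the state.
- read_state(): the state, without advancing time (a new reading comes with each control period).
- camera(name): name is "scene" or "top" or "wrist"; returns (picture, depth): 480x640x3 uint8, red, green, blue; 480x640 float32, m along the optical axis (not along the pixel's ray), 0 where there is no reading.
- camera_info(name): a dict with "K" (3x3 intrinsics, pixels), "dist_coeffs" ([k1, k2, p1, p2, k3] as OpenCV has them; the pictures are not rectified), "extrinsics" (4x4, takes a point from world to camera coordinates). Camera axes: x right, y down, z forward; pixel columns grow to the right and rows downward; lengths in m; the calibration is good to about 2 mm. A picture is of the moment at which its call begins: read the wrist's pose just before it. camera_info takes no time and is no camera call; for the wrist camera it gives the pose at the moment of the call.
- job_done(): hands the job in, once; it reports no verdict.
The state is a dict: "time": time; "joints": joint angles; "qvel": joint speeds; "joint_torque": joint torques, N m; "ee_pos": TCP position; "orientation": TCP orientation; "wrist_force": force on the tool from outside, world axes, zero at the start; "torque": the same for the moment, N m; "grip_width": finger opening in m.
Only numpy, scipy, OpenCV 4.12 (cv2) and the standard library are available. Lean on these libraries where they do the work, as an engineer would, in place of code of your own. Each camera call takes 0.05 s, during which the arm holds its last target.

## Working session

There is one attempt and no reset: what is moved stays moved. The work goes in short steps, Python scripts to look and compute and a tool call to move; the robot and the scene stay as the last step left them, time stands still between calls to the robot, and variables do not carry over. Pictures are saved under pics/ and viewed, and the job is handed in when it is done.

Besides the shell and the picture viewer there is one more tool, called after "Emit:" in YAML: its name, and indented under it one key for each argument. step_arm: Moves the arm, as the interface text tells. Its arguments: {"type":"object","properties":{"rows":{"type":"string"},"force":{"type":"number"}},"required":["rows"]}

```bash
mkdir -p pics
cat > h.py <<'E'
import numpy as np,cv2
from bench import read_state,camera,camera_info,job_done
E
python3 - <<'E'
from h import *
s=read_state()
for k,v in s.items(): print(k,np.round(v,3).tolist())
for n in ("top","scene"):
    p,d=camera(n); cv2.imwrite(f"pics/{n}0.png",p[:,:,::-1]); np.savez(f"{n}0.npz",p=p,d=d)
    i=camera_info(n); print(n,np.round(i["K"],1).tolist(),i["dist_coeffs"],np.round(i["extrinsics"],3).tolist())
E
```

```text
time 0.0
joints [-1.302, 0.207, 1.543, -0.0, 1.393, -0.151]
qvel [-0.0, 0.0, -0.001, -0.0, -0.001, -0.002]
joint_torque [0.001, -37.087, -28.141, 0.07, 0.036, -0.0]
ee_pos [0.234, -0.525, 0.403]
orientation [[0.408, -0.001, 0.913], [-0.913, 0.002, 0.408], [-0.002, -1.0, 0.0]]
wrist_force [-0.737, -0.081, -0.347]
torque [0.026, 0.033, 0.002]
grip_width 0.094
top [[449.0, 0.0, 322.1], [0.0, 449.0, 243.7], [0.0, 0.0, 1.0]] [0.00141556 0.         0.         0.         0.        ] [[-0.025, -1.0, 0.006, 0.001], [-0.998, 0.025, -0.053, 0.465], [0.053, -0.008, -0.999, 0.925], [0.0, 0.0, 0.0, 1.0]]
scene [[489.2, 0.0, 315.9], [0.0, 489.2, 234.9], [0.0, 0.0, 1.0]] [-0.11944899  0.          0.          0.          0.        ] [[0.806, 0.592, -0.013, -0.358], [0.49, -0.68, -0.546, -0.225], [-0.332, 0.433, -0.838, 1.433], [0.0, 0.0, 0.0, 1.0]]
```

View pics/top0.png

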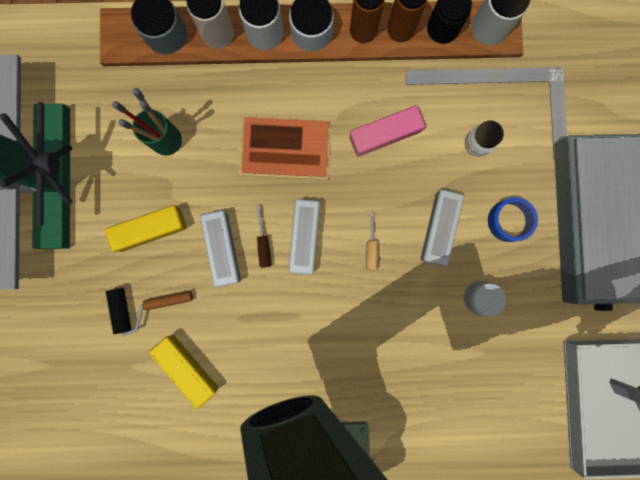

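View pics/scene0.png

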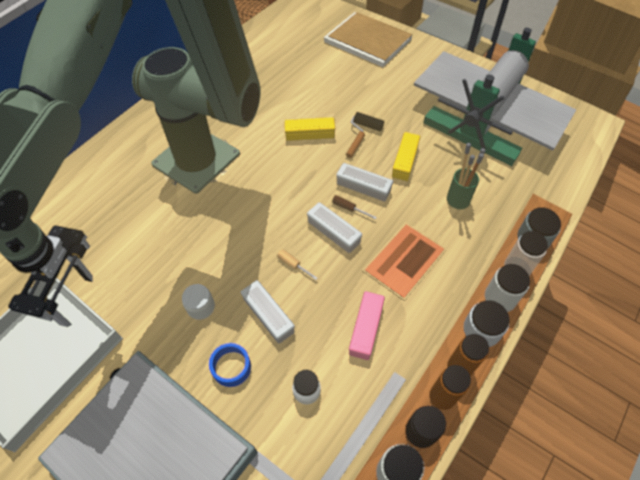

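```bash
cat >> h.py <<'E'
def cloud(n,p,d):
    i=camera_info(n);K=np.array(i["K"]);E=np.array(i["extrinsics"])
    v,u=np.mgrid[0:480,0:640]
    q=cv2.undistortPoints(np.stack([u,v],-1).reshape(-1,1,2).astype(float),K,np.array(i["dist_coeffs"])).reshape(480,640,2)
    c=np.dstack([q[...,0]*d,q[...,1]*d,d])
    return (c-E[:3,3])@E[:3,:3]
E
python3 - <<'E'
from h import *
z=np.load("top0.npz");p,d=z["p"],z["d"]
W=cloud("top",p,d)
boxes=dict(left=(200,205,241,290),middle=(288,195,322,277),right=(420,185,467,268),plate=(238,114,334,180),knife=(253,203,274,270),scraper=(363,208,382,272),pot=(110,85,185,158),yell=(104,203,188,252),tape=(486,195,540,243),tub=(463,280,507,318),jar=(462,118,505,158),brayer=(105,285,195,335),pink=(348,104,428,156))
for k,(a,b,c,e) in boxes.items():
    w=W[b:e,a:c].reshape(-1,3);dd=d[b:e,a:c].ravel()>0
    col=p[b:e,a:c].reshape(-1,3).astype(int)
    lo=dict(plate=.002,knife=.006,scraper=.006).get(k,.03 if k in("left","middle","right") else .015)
    m=dd&(w[:,2]>lo)
    if k=="plate": m=dd&(col[:,0]-col[:,2]>90)&(w[:,2]<.03)
    w=w[m]
    r=cv2.minAreaRect(w[:,:2].astype(np.float32)*1000)
    print(k,m.sum(),"c",np.round(r[0],1),"size",np.round(r[1],1),"ang",round(r[2],1),"z",np.round(np.percentile(w[:,2],[2,50,98]),3), "mean",np.round(w.mean(0),3))
E
```

```text
left 1913 c [459.9 197.6] size [150.6  51.7] ang 10.5 z [0.04  0.046 0.049] mean [0.46  0.196 0.046]
middle 1863 c [479.9  25.8] size [ 51.1 150.9] ang 83.5 z [0.041 0.046 0.049] mean [0.479 0.026 0.046]
right 1890 c [ 491.4 -258. ] size [ 51.6 151.3] ang 74.6 z [0.038 0.046 0.049] mean [ 0.491 -0.256  0.045]
plate 2890 c [674.4  63.8] size [181.  121.2] ang 85.6 z [0.002 0.006 0.009] mean [0.67  0.055 0.006]
knife 465 c [484.5 112.5] size [129.8  26. ] ang 3.5 z [0.014 0.023 0.028] mean [0.465 0.111 0.022]
scraper 438 c [ 468.9 -114. ] size [ 25.1 119.1] ang 88.7 z [0.013 0.023 0.029] mean [ 0.45  -0.113  0.022]
pot 1843 c [694.6 314.1] size [66.  68.6] ang 3.8 z [0.019 0.086 0.214] mean [0.693 0.312 0.099]
yell 2067 c [504.7 349. ] size [ 51.7 150.7] ang 18.1 z [0.019 0.046 0.05 ] mean [0.503 0.345 0.044]
tape 926 c [ 504.4 -405.4] size [89.5 89.1] ang 89.1 z [0.016 0.039 0.043] mean [ 0.504 -0.405  0.035]
tub 1132 c [ 345.4 -335.4] size [65.9 65.9] ang 26.7 z [0.019 0.06  0.064] mean [ 0.346 -0.331  0.055]
jar 964 c [ 670.3 -345.9] size [56.6 56.9] ang 86.0 z [0.019 0.074 0.078] mean [ 0.667 -0.341  0.062]
brayer 1455 c [346.1 343. ] size [ 96.2 166.3] ang 8.8 z [0.016 0.027 0.039] mean [0.343 0.37  0.028]
pink 1960 c [ 696.5 -150.9] size [ 51.4 152.1] ang 19.9 z [0.02  0.045 0.049] mean [ 0.693 -0.149  0.044]
```

```bash
cat >> h.py <<'E'
from scipy.spatial.transform import Rotation as R
T=dict(left=(.4599,.1976,10.5),middle=(.4799,.0258,-6.5),right=(.4914,-.258,-15.4),plate=(.6744,.0638,None))
def goalR(yawdeg):
    a=np.radians(yawdeg); x=np.array([np.sin(a),-np.cos(a),0]); y=np.array([0,0,-1.]); return np.stack([x,y,np.cross(x,y)],1)
def plan(xyz,yaw,op,vmax=60,n=None):
    s=read_state();P=np.array(s["ee_pos"]);O=np.array(s["orientation"]);G=goalR(yaw)
    rv=R.from_matrix(O.T@G).as_rotvec();dp=(np.array(xyz)-P)*1000
    N=n or int(max(np.ceil(np.linalg.norm(dp)/vmax),np.ceil(np.abs(rv).max()/.18),1))
    print("N",N,"dp",np.round(dp,1),"rv",np.round(rv,3))
    print(";".join(" ".join(f"{v:.3f}" for v in rv/N)+" "+" ".join(f"{v:.1f}" for v in (O@R.from_rotvec(rv*k/N).as_matrix()).T@dp/N)+f" {op}" for k in range(N)))
E
python3 -c "
from h import *
plan((.46,.198,.40),10.5,.78)"
```

```text
N 13 dp [225.7 722.8  -3.6] rv [-0.     0.237 -0.002]
-0.000 0.018 -0.000 -43.7 0.4 38.5 0.78;-0.000 0.018 -0.000 -44.4 0.4 37.7 0.78;-0.000 0.018 -0.000 -45.1 0.4 36.9 0.78;-0.000 0.018 -0.000 -45.7 0.4 36.1 0.78;-0.000 0.018 -0.000 -46.4 0.3 35.2 0.78;-0.000 0.018 -0.000 -47.0 0.3 34.4 0.78;-0.000 0.018 -0.000 -47.6 0.3 33.5 0.78;-0.000 0.018 -0.000 -48.2 0.3 32.7 0.78;-0.000 0.018 -0.000 -48.8 0.3 31.8 0.78;-0.000 0.018 -0.000 -49.4 0.3 30.9 0.78;-0.000 0.018 -0.000 -49.9 0.3 30.0 0.78;-0.000 0.018 -0.000 -50.5 0.3 29.1 0.78;-0.000 0.018 -0.000 -51.0 0.3 28.1 0.78
```

Emit:
step_arm:
  rows: "0 0.018 0 -44 0 38 0.78;0 0.018 0 -44 0 38 0.78;0 0.018 0 -45 0 37 0.78;0 0.018 0 -46 0 36 0.78;0 0.018 0 -46 0 35 0.78;0 0.018 0 -47 0 34 0.78;0 0.018 0 -48 0 33 0.78;0 0.018 0 -48 0 32 0.78"

```text
time: 1.1
ee_pos: [0.3739, -0.0709, 0.4015]
orientation: [[0.258, -0.001, 0.966], [-0.966, 0.007, 0.258], [-0.006, -1.0, 0.001]]
wrist_force: [1.1, 0.2, 0.3]
grip_width: 0.0732
```

```bash
python3 -c "
from h import *
plan((.46,.198,.35),10.5,.78)"
```

```text
N 5 dp [ 86.1 268.9 -51.5] rv [-0.001  0.077 -0.006]
-0.000 0.015 -0.001 -47.5 10.6 30.5 0.78;-0.000 0.015 -0.001 -47.9 10.6 29.7 0.78;-0.000 0.015 -0.001 -48.4 10.5 29.0 0.78;-0.000 0.015 -0.001 -48.9 10.4 28.2 0.78;-0.000 0.015 -0.001 -49.3 10.4 27.5 0.78
```

Emit:
step_arm:
  rows: "0 0.015 -0.001 -48 10 30 0.78;0 0.015 -0.001 -48 10 30 0.78;0 0.015 -0.001 -48 10 29 0.78;0 0.015 -0.001 -49 10 28 0.78;0 0.015 -0.001 -49 10 28 0.78;0 0 0 0 0 0 0.78"

```text
time: 1.85
ee_pos: [0.4602, 0.2109, 0.3501]
orientation: [[0.189, 0.002, 0.982], [-0.982, -0.001, 0.189], [0.001, -1.0, 0.002]]
wrist_force: [0.0, -0.4, 0.2]
grip_width: 0.0735
```

```bash
python3 -c "
from h import *
i=camera_info('wrist')
p,d=camera('wrist'); cv2.imwrite('pics/w1.png',p[:,:,::-1])
plan((.460,.1976,.206),10.5,.78,vmax=40)"
```

```text
N 4 dp [   0.   -11.8 -144.5] rv [-0.002  0.005  0.002]
-0.000 0.001 0.000 2.8 36.1 -0.6 0.78;-0.000 0.001 0.000 2.9 36.1 -0.6 0.78;-0.000 0.001 0.000 2.9 36.1 -0.6 0.78;-0.000 0.001 0.000 2.9 36.1 -0.6 0.78
```

View pics/w1.png

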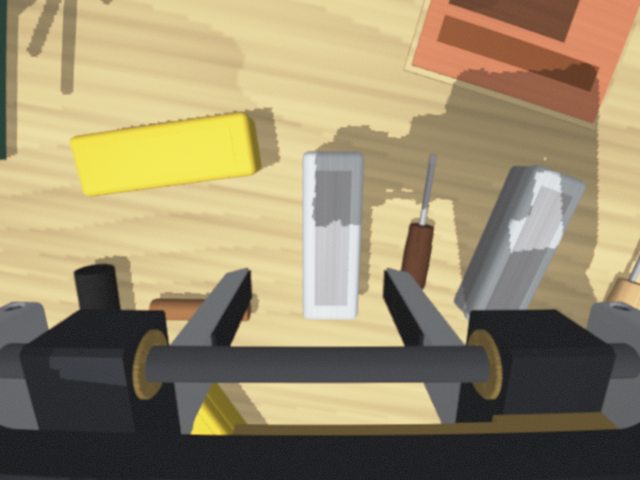

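Wrist view: the left tin (centre ≈ (333,235)) is aligned with the jaws, about 12 mm right of mid, knife at (420,240) clear of the right finger.

Emit:
step_arm:
  rows: "-0.001 0.005 0.001 12 10 -2 0.78;0 0 0 0 45 0 0.78;0 0 0 0 45 0 0.78;0 0 0 0 30 0 0.78;0 0 0 0 12 0 0.78"

```text
time: 2.52
ee_pos: [0.4604, 0.1871, 0.2064]
orientation: [[0.171, 0.006, 0.985], [-0.985, -0.002, 0.171], [0.003, -1.0, 0.005]]
wrist_force: [0.7, 0.1, -0.2]
grip_width: 0.073
```

```bash
python3 -c "
from h import *
plan((.460,.1976,.203),10.5,.78,vmax=40)"
```

```text
N 1 dp [-0.4 10.5 -3.4] rv [-0.005 -0.011  0.003]
-0.005 -0.011 0.003 -10.4 3.4 1.4 0.78
```

Emit:
step_arm:
  rows: "-0.005 -0.011 0.003 -10 3 1 0.78;0 0 0 0 0 0 0.78;0 0 0 0 0 0 0.78"

```text
time: 2.9
ee_pos: [0.4606, 0.196, 0.2051]
orientation: [[0.18, 0.003, 0.984], [-0.984, 0.0, 0.18], [0.0, -1.0, 0.003]]
wrist_force: [0.7, 0.3, -0.1]
grip_width: 0.0732
```

```bash
python3 -c "
from h import *
plan((.460,.1976,.203),10.5,.78,vmax=40)
p,d=camera('wrist'); cv2.imwrite('pics/w2.png',p[:,:,::-1])"
```

```text
N 1 dp [-0.6  1.6 -2.1] rv [-0.003 -0.003  0.   ]
-0.003 -0.003 0.000 -1.7 2.1 -0.3 0.78
```

View pics/w2.png

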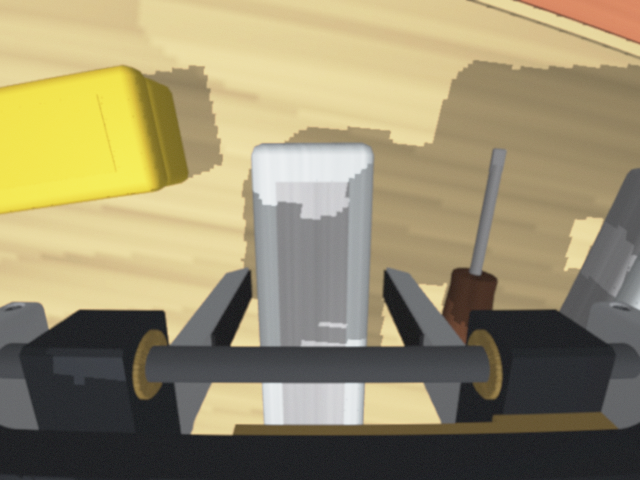

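The tin is centred between the fingers (313 vs 318). Close and lift.

Emit:
step_arm:
  rows: "-0.003 -0.003 0 -1.5 1 0 0;0 0 0 0 0 0 0;0 0 0 0 0 0 0;0 0 0 0 0 0 0"
  force: 58

```text
time: 3.45
ee_pos: [0.461, 0.1981, 0.2056]
orientation: [[0.184, 0.003, 0.983], [-0.983, 0.0, 0.184], [0.0, -1.0, 0.003]]
wrist_force: [-0.7, -0.4, -0.3]
grip_width: 0.0499
```

```bash
cat >> h.py <<'E'
def tq():
    s=read_state();O=np.array(s["orientation"])
    print("t",s["time"],"pos",np.round(s["ee_pos"],4),"w",round(s["grip_width"],4),"F",np.round(s["wrist_force"],2),"Mtool",np.round(O.T@np.array(s["torque"]),3),"tilt z",np.round(O[2],3))
E
python3 -c "
from h import *
tq()"
```

```text
t 3.45 pos [0.461  0.1981 0.2056] w 0.0499 F [-0.66 -0.38 -0.28] Mtool [-0.019 -0.011 -0.041] tilt z [ 0.    -1.     0.003]
```

Emit:
step_arm:
  rows: "-0.003 0 0 0 -20 0 0;0 0 0 0 -40 0 0;0 0 0 0 -40 0 0;0 0 0 0 -30 0 0;0 0 0 0 -10 0 0;0 0 0 0 0 0 0;0 0 0 0 0 0 0;0 0 0 0 0 0 0"

```text
time: 4.45
ee_pos: [0.4581, 0.1973, 0.3422]
orientation: [[0.184, -0.016, 0.983], [-0.983, -0.004, 0.184], [0.001, -1.0, -0.016]]
wrist_force: [0.5, -0.4, -1.5]
grip_width: 0.0498
```

```bash
python3 -c "
from h import *
tq()
for k in range(3): camera('top'); tq()"
```

```text
t 4.45 pos [0.4581 0.1973 0.3422] w 0.0498 F [ 0.47 -0.38 -1.49] Mtool [0.033 0.028 0.043] tilt z [ 0.001 -1.    -0.016]
t 4.5 pos [0.458  0.1973 0.342 ] w 0.0495 F [-0.58  0.24 -2.96] Mtool [ 0.048  0.059 -0.039] tilt z [ 0.001 -1.    -0.016]
t 4.55 pos [0.4581 0.1973 0.3423] w 0.0497 F [ 0.23 -0.3  -2.36] Mtool [0.032 0.023 0.021] tilt z [ 0.001 -1.    -0.016]
t 4.6 pos [0.4583 0.1974 0.3426] w 0.0494 F [-0.93 -0.45 -0.98] Mtool [-0.012 -0.011  0.01 ] tilt z [ 0.001 -1.    -0.015]
```

Emit:
step_arm:
  rows: "0.18 0 0 0 3 -32 0;0.18 0 0 0 3 -32 0;0.18 0 0 0 3 -32 0;0 0 0 0 0 0 0;0 0 0 0 0 0 0;-0.18 0 0 0 3 32 0;-0.18 0 0 0 3 32 0;-0.18 0 0 0 3 32 0"

```text
time: 5.6
ee_pos: [0.4613, 0.1976, 0.3408]
orientation: [[0.184, -0.02, 0.983], [-0.983, -0.004, 0.184], [-0.0, -1.0, -0.021]]
wrist_force: [-0.1, -0.7, -1.5]
grip_width: 0.0496
```

Emit:
step_arm:
  rows: "0 0 0 0 0 0 0;0 0 0 0 0 0 0;0 0 0 0 0 0 0"

```text
time: 5.98
ee_pos: [0.4668, 0.1983, 0.3426]
orientation: [[0.183, -0.014, 0.983], [-0.983, -0.002, 0.183], [-0.001, -1.0, -0.014]]
wrist_force: [-0.7, -0.1, -1.0]
grip_width: 0.0499
```

```bash
python3 -c "
from h import *
tq()
for k in range(5): camera('top'); tq()"
```

```text
t 5.975 pos [0.4668 0.1983 0.3426] w 0.0499 F [-0.67 -0.08 -0.96] Mtool [-0.054 -0.012  0.015] tilt z [-0.001 -1.    -0.014]
t 6.025 pos [0.4665 0.1982 0.3426] w 0.0497 F [-0.74 -0.09 -1.66] Mtool [0.024 0.021 0.001] tilt z [-0.001 -1.    -0.014]
t 6.075 pos [0.4663 0.1982 0.3426] w 0.0498 F [-0.72  0.58 -1.04] Mtool [ 0.012 -0.009 -0.006] tilt z [-0.    -1.    -0.014]
t 6.125 pos [0.4663 0.1982 0.3425] w 0.0497 F [-0.32  0.02 -1.34] Mtool [-0.018  0.016  0.035] tilt z [-0.001 -1.    -0.015]
t 6.175 pos [0.4664 0.1983 0.3425] w 0.0497 F [ 0.17 -0.03 -1.68] Mtool [-0.025  0.023 -0.006] tilt z [-0.001 -1.    -0.015]
t 6.225 pos [0.4665 0.1983 0.3425] w 0.0493 F [ 0.    0.16 -1.77] Mtool [ 0.004 -0.011  0.029] tilt z [-0.    -1.    -0.015]
```

Now the other way.

Emit:
step_arm:
  rows: "-0.18 0 0 0 3 32 0;-0.18 0 0 0 3 32 0;-0.18 0 0 0 3 32 0;0 0 0 0 0 0 0;0 0 0 0 0 0 0;0.18 0 0 0 3 -32 0;0.18 0 0 0 3 -32 0;0.18 0 0 0 3 -32 0"

```text
time: 7.22
ee_pos: [0.4616, 0.1979, 0.3418]
orientation: [[0.184, -0.01, 0.983], [-0.983, -0.001, 0.184], [-0.001, -1.0, -0.01]]
wrist_force: [-0.2, -0.5, -1.1]
grip_width: 0.0496
```

Emit:
step_arm:
  rows: "0 0 0 0 0 0 0;0 0 0 0 0 0 0;0 0 0 0 0 0 0"

```text
time: 7.6
ee_pos: [0.4585, 0.1977, 0.3462]
orientation: [[0.186, -0.005, 0.983], [-0.983, 0.0, 0.186], [-0.001, -1.0, -0.005]]
wrist_force: [0.2, 0.1, -1.8]
grip_width: 0.0494
```

```bash
python3 -c "
from h import *
tq()
for k in range(5): camera('top'); tq()"
```

```text
t 7.6 pos [0.4585 0.1977 0.3462] w 0.0494 F [ 0.25  0.09 -1.77] Mtool [ 0.061 -0.032 -0.016] tilt z [-0.001 -1.    -0.005]
t 7.65 pos [0.4589 0.1978 0.3462] w 0.0496 F [-0.56  0.26 -1.78] Mtool [ 0.037 -0.017  0.026] tilt z [-0.001 -1.    -0.005]
t 7.7 pos [0.4588 0.1978 0.3458] w 0.0497 F [ 0.21 -0.47 -0.97] Mtool [-0.008  0.027  0.019] tilt z [-0.001 -1.    -0.005]
t 7.75 pos [0.4586 0.1977 0.3454] w 0.0495 F [ 0.79 -0.83 -1.71] Mtool [-0.039 -0.018 -0.012] tilt z [-0.001 -1.    -0.006]
t 7.8 pos [0.4584 0.1976 0.3451] w 0.0497 F [ 0.06  0.14 -1.16] Mtool [-0.028 -0.033  0.005] tilt z [-0.001 -1.    -0.007]
t 7.85 pos [0.4581 0.1976 0.3449] w 0.0498 F [ 0.24  0.33 -1.38] Mtool [ 0.004 -0.002 -0.003] tilt z [-0.001 -1.    -0.007]
```

No balance shift: the left one is solid. Put it back.

```bash
python3 -c "
from h import *
plan((.461,.198,.2065),10.6,0,vmax=45)
p,d=camera('wrist'); cv2.imwrite('pics/w3.png',p[:,:,::-1])"
```

```text
N 4 dp [   2.9    0.4 -138.4] rv [ 0.007  0.002 -0.001]
0.002 0.000 -0.000 0.1 34.6 1.0 0;0.002 0.000 -0.000 0.1 34.6 0.9 0;0.002 0.000 -0.000 0.1 34.6 0.8 0;0.002 0.000 -0.000 0.0 34.6 0.8 0
```

View pics/w3.png

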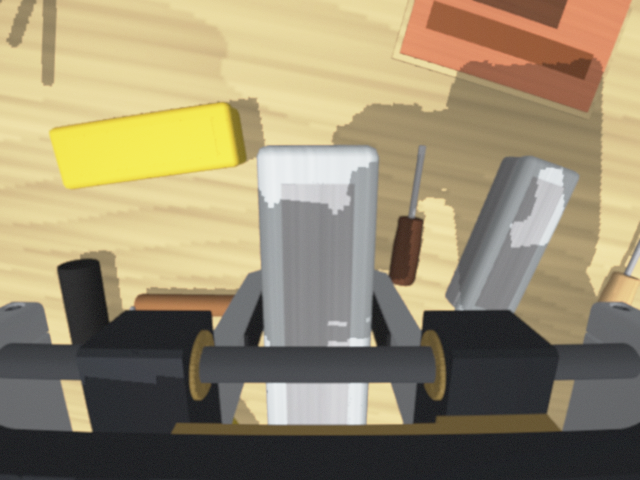

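The tin (318,250) sits squarely in the fingers, unslipped.

Emit:
step_arm:
  rows: "0.003 0 0 0 40 1 0;0.002 0 0 0 40 1 0;0.002 0 0 0 35 1 0;0 0 0 0 12 0 0;0 0 0 0 6 0 0;0 0 0 0 0 0 0;0 0 0 0 0 0 0"

```text
time: 8.78
ee_pos: [0.4648, 0.199, 0.2108]
orientation: [[0.185, 0.006, 0.983], [-0.983, 0.002, 0.185], [-0.001, -1.0, 0.006]]
wrist_force: [-0.0, 0.7, -1.4]
grip_width: 0.0495
```

```bash
python3 -c "
from h import *
tq()
plan((.461,.198,.2055),10.6,0,vmax=45)"
```

```text
t 8.775 pos [0.4648 0.199  0.2108] w 0.0495 F [-0.02  0.74 -1.41] Mtool [0.022 0.01  0.018] tilt z [-0.001 -1.     0.006]
N 1 dp [-3.8 -1.  -5.3] rv [-0.006  0.001 -0.001]
-0.006 0.001 -0.001 0.3 5.3 -4.0 0
```

Emit:
step_arm:
  rows: "-0.004 0 0 0 4 -3 0;0 0 0 0 1.5 0 0;0 0 0 0 0 0 0"

```text
time: 9.15
ee_pos: [0.4626, 0.1987, 0.2071]
orientation: [[0.185, 0.006, 0.983], [-0.983, 0.003, 0.185], [-0.002, -1.0, 0.006]]
wrist_force: [0.3, 1.3, -1.2]
grip_width: 0.0495
```

```bash
python3 -c "
from h import *
tq()"
```

```text
t 9.15 pos [0.4626 0.1987 0.2071] w 0.0495 F [ 0.26  1.34 -1.19] Mtool [ 0.03  -0.054  0.023] tilt z [-0.002 -1.     0.006]
```

Emit:
step_arm:
  rows: "-0.004 0 0 0 1.5 0 0;0 0 0 0 0.5 0 0;0 0 0 0 0 0 0.76;0 0 0 0 0 0 0.76;0 0 0 0 0 0 0.76"

```text
time: 9.78
ee_pos: [0.4633, 0.1989, 0.2059]
orientation: [[0.185, 0.004, 0.983], [-0.983, 0.002, 0.185], [-0.002, -1.0, 0.004]]
wrist_force: [0.0, 0.2, -0.6]
grip_width: 0.071
```

Emit:
step_arm:
  rows: "0 0 0 0 -40 0 0.78;0 0 0 0 -50 0 0.78;0 0 0 0 -30 0 0.78"

```text
time: 10.15
ee_pos: [0.4616, 0.1982, 0.3255]
orientation: [[0.185, -0.005, 0.983], [-0.983, 0.0, 0.185], [-0.001, -1.0, -0.005]]
wrist_force: [0.5, -0.6, -0.5]
grip_width: 0.0734
```

```bash
python3 -c "
from h import *
tq()
plan((.480,.0258,.33),-6.5,.78,vmax=40)"
```

```text
t 10.15 pos [0.4616 0.1982 0.3255] w 0.0734 F [ 0.49 -0.59 -0.54] Mtool [ 0.031 -0.011  0.011] tilt z [-0.001 -1.    -0.005]
N 5 dp [  18.4 -172.4    4.5] rv [ 0.005  0.3   -0.   ]
0.001 0.060 -0.000 34.6 -0.9 -2.8 0.78;0.001 0.060 -0.000 34.7 -0.9 -0.7 0.78;0.001 0.060 -0.000 34.6 -0.9 1.4 0.78;0.001 0.060 -0.000 34.5 -0.9 3.5 0.78;0.001 0.060 -0.000 34.2 -0.9 5.5 0.78
```

Emit:
step_arm:
  rows: "0.001 0.06 0 35 0 -3 0.78;0.001 0.06 0 35 0 -1 0.78;0.001 0.06 0 35 0 1 0.78;0.001 0.06 0 34 0 4 0.78;0.001 0.06 0 34 0 6 0.78;0 0 0 0 0 0 0.78;0 0 0 0 0 0 0.78;0 0 0 0 0 0 0.78"

```text
time: 11.15
ee_pos: [0.4815, 0.0222, 0.33]
orientation: [[-0.119, 0.011, 0.993], [-0.993, 0.003, -0.119], [-0.004, -1.0, 0.011]]
wrist_force: [-0.4, 0.4, -0.2]
grip_width: 0.0733
```

```bash
python3 -c "
from h import *
tq()
plan((.480,.0258,.33),-6.5,.78,vmax=40)
p,d=camera('wrist'); cv2.imwrite('pics/w4.png',p[:,:,::-1])
p,d=camera('top'); cv2.imwrite('pics/t4.png',p[:,:,::-1])"
```

```text
t 11.15 pos [0.4815 0.0222 0.33  ] w 0.0733 F [-0.4   0.43 -0.16] Mtool [-0.032 -0.005  0.047] tilt z [-0.004 -1.     0.011]
N 1 dp [-1.5  3.6  0. ] rv [-0.011 -0.006 -0.004]
-0.011 -0.006 -0.004 -3.4 -0.0 -1.9 0.78
```

View pics/w4.png

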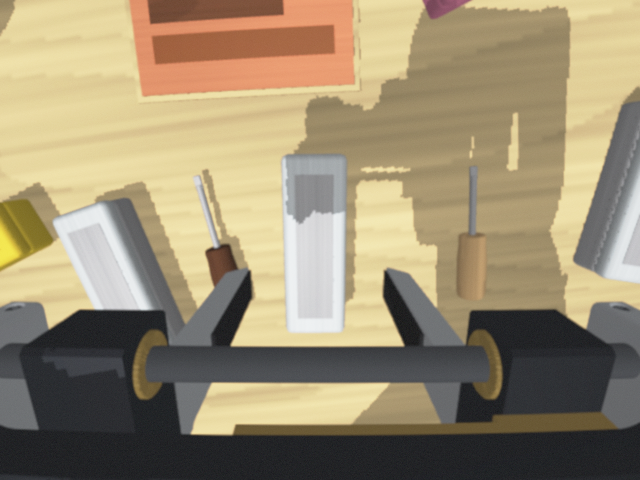

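View pics/t4.png

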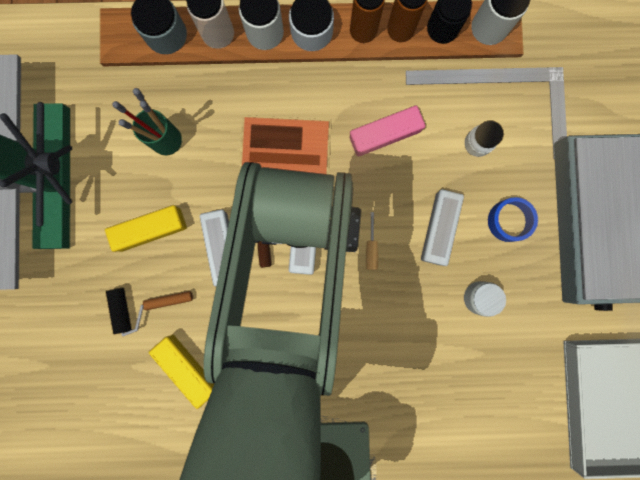

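Left tin stands back at (215,245); the middle tin is at (315,245) in the wrist view, about centred. Descend.

Emit:
step_arm:
  rows: "-0.009 -0.006 -0.004 -3 15 -1 0.78;0 0 0 0 40 0 0.78;0 0 0 0 40 0 0.78;0 0 0 0 20 0 0.78;0 0 0 0 6 0 0.78;0 0 0 0 0 0 0.78"

```text
time: 12.0
ee_pos: [0.4799, 0.0291, 0.2025]
orientation: [[-0.107, -0.001, 0.994], [-0.994, 0.0, -0.107], [-0.0, -1.0, -0.001]]
wrist_force: [0.2, -0.6, 0.1]
grip_width: 0.0734
```

```bash
python3 -c "
from h import *
tq()
plan((.480,.0258,.2055),-6.5,.78,vmax=40)"
```

```text
t 12.0 pos [0.4799 0.0291 0.2025] w 0.0734 F [ 0.21 -0.65  0.14] Mtool [-0.007 -0.058  0.061] tilt z [-0.    -1.    -0.001]
N 1 dp [ 0.1 -3.3  3. ] rv [ 0.001  0.007 -0.   ]
0.001 0.007 -0.000 3.3 -3.0 0.4 0.78
```

Emit:
step_arm:
  rows: "0 0.007 0 3 -3 0 0.78;0 0 0 0 0 0 0;0 0 0 0 0 0 0;0 0 0 0 0 0 0;0 0 0 0 0 0 0"
  force: 58

```text
time: 12.62
ee_pos: [0.481, 0.0258, 0.2085]
orientation: [[-0.114, 0.005, 0.993], [-0.993, -0.001, -0.114], [0.0, -1.0, 0.005]]
wrist_force: [1.4, 0.2, -3.4]
grip_width: 0.0496
```

```bash
python3 -c "
from h import *
tq()"
```

```text
t 12.625 pos [0.481  0.0258 0.2085] w 0.0496 F [ 1.38  0.18 -3.44] Mtool [0.032 0.01  0.094] tilt z [ 0.    -1.     0.005]
```

Emit:
step_arm:
  rows: "0 0 0 0 -20 0 0;0 0 0 0 -40 0 0;0 0 0 0 -40 0 0;0 0 0 0 -30 0 0;0 0 0 0 -10 0 0;0 0 0 0 0 0 0;0 0 0 0 0 0 0;0 0 0 0 0 0 0"

```text
time: 13.62
ee_pos: [0.4759, 0.0264, 0.343]
orientation: [[-0.114, -0.016, 0.993], [-0.993, 0.002, -0.114], [-0.0, -1.0, -0.016]]
wrist_force: [-0.6, 0.1, -3.4]
grip_width: 0.05
```

```bash
python3 -c "
from h import *
tq()
for k in range(5): camera('top'); tq()"
```

```text
t 13.625 pos [0.4759 0.0264 0.343 ] w 0.05 F [-0.56  0.11 -3.43] Mtool [-0.009  0.003  0.065] tilt z [-0.    -1.    -0.016]
t 13.675 pos [0.4758 0.0264 0.3429] w 0.0493 F [-0.33  0.47 -4.22] Mtool [-0.034 -0.004  0.042] tilt z [-0.    -1.    -0.017]
t 13.725 pos [0.476  0.0264 0.3432] w 0.0497 F [ 0.28 -0.41 -3.86] Mtool [-0.     0.007  0.069] tilt z [-0.    -1.    -0.016]
t 13.775 pos [0.4761 0.0263 0.3435] w 0.0499 F [ 0.45 -0.73 -2.84] Mtool [-0.035 -0.003  0.048] tilt z [-0.    -1.    -0.015]
t 13.825 pos [0.4763 0.0263 0.3438] w 0.0495 F [ 1.17 -0.69 -4.55] Mtool [0.028 0.021 0.043] tilt z [-0.    -1.    -0.015]
t 13.875 pos [0.4764 0.0263 0.3441] w 0.0498 F [ 0.27 -0.64 -3.85] Mtool [ 0.021 -0.01   0.03 ] tilt z [-0.    -1.    -0.014]
```

Emit:
step_arm:
  rows: "0.18 0 0 0 3 -32 0;0.18 0 0 0 3 -32 0;0.18 0 0 0 3 -32 0;0 0 0 0 0 0 0"

```text
time: 14.38
ee_pos: [0.3811, 0.0372, 0.3145]
orientation: [[-0.114, 0.501, 0.858], [-0.993, -0.057, -0.099], [-0.0, -0.864, 0.504]]
wrist_force: [-0.8, 0.1, -4.6]
grip_width: 0.0496
```

Emit:
step_arm:
  rows: "0 0 0 0 0 0 0;-0.18 0 0 0 3 32 0;-0.18 0 0 0 3 32 0;-0.18 0 0 0 3 32 0;0 0 0 0 0 0 0;0 0 0 0 0 0 0;0 0 0 0 0 0 0"

```text
time: 15.25
ee_pos: [0.4852, 0.0247, 0.3453]
orientation: [[-0.115, -0.009, 0.993], [-0.993, 0.001, -0.115], [0.0, -1.0, -0.009]]
wrist_force: [-0.2, 0.3, -3.9]
grip_width: 0.0499
```

```bash
python3 -c "
from h import *
tq()
for k in range(5): camera('top'); tq()"
```

```text
t 15.25 pos [0.4852 0.0247 0.3453] w 0.0499 F [-0.19  0.31 -3.94] Mtool [-0.008  0.066 -0.022] tilt z [ 0.    -1.    -0.009]
t 15.3 pos [0.485  0.0247 0.3454] w 0.0497 F [-0.16  0.24 -3.87] Mtool [ 0.053 -0.008  0.047] tilt z [ 0.    -1.    -0.009]
t 15.35 pos [0.4848 0.0248 0.3453] w 0.0496 F [-0.25  0.5  -2.78] Mtool [-0.036  0.034  0.038] tilt z [ 0.    -1.    -0.009]
t 15.4 pos [0.4848 0.0248 0.3452] w 0.0497 F [-0.43 -0.45 -3.44] Mtool [0.031 0.036 0.051] tilt z [ 0.   -1.   -0.01]
t 15.45 pos [0.4848 0.0247 0.3452] w 0.0496 F [ 0.41  1.21 -3.4 ] Mtool [-0.035 -0.031  0.076] tilt z [ 0.   -1.   -0.01]
t 15.5 pos [0.485  0.0247 0.3451] w 0.0497 F [-0.39  0.19 -4.2 ] Mtool [-0.026 -0.011  0.05 ] tilt z [ 0.   -1.   -0.01]
```

Emit:
step_arm:
  rows: "-0.18 0 0 0 3 32 0;-0.18 0 0 0 3 32 0;-0.18 0 0 0 3 32 0;0 0 0 0 0 0 0;0 0 0 0 0 0 0;0.18 0 0 0 3 -32 0;0.18 0 0 0 3 -32 0;0.18 0 0 0 3 -32 0"

```text
time: 16.5
ee_pos: [0.4804, 0.0257, 0.3441]
orientation: [[-0.115, -0.003, 0.993], [-0.993, -0.0, -0.115], [0.0, -1.0, -0.003]]
wrist_force: [-0.1, -0.5, -4.5]
grip_width: 0.0497
```

Emit:
step_arm:
  rows: "0 0 0 0 0 0 0;0 0 0 0 0 0 0;0 0 0 0 0 0 0"

```text
time: 16.88
ee_pos: [0.477, 0.0265, 0.348]
orientation: [[-0.114, 0.0, 0.993], [-0.993, -0.0, -0.114], [0.0, -1.0, 0.0]]
wrist_force: [0.9, -0.8, -3.0]
grip_width: 0.0497
```

```bash
python3 -c "
from h import *
tq()
for k in range(5): camera('wrist'); tq()
plan((.481,.0258,.207),-6.5,0,vmax=40)"
```

```text
t 16.875 pos [0.477  0.0265 0.348 ] w 0.0497 F [ 0.91 -0.78 -3.01] Mtool [ 0.007 -0.026  0.015] tilt z [ 0. -1.  0.]
t 16.925 pos [0.4774 0.0264 0.348 ] w 0.0499 F [-0.22 -1.23 -3.  ] Mtool [-0.051  0.026  0.045] tilt z [ 0.    -1.     0.001]
t 16.975 pos [0.4774 0.0264 0.3477] w 0.0494 F [-0.29 -0.12 -4.47] Mtool [-0.047  0.048 -0.009] tilt z [ 0. -1.  0.]
t 17.025 pos [0.4772 0.0264 0.3473] w 0.0497 F [-0.61 -1.58 -4.07] Mtool [-0.009  0.008  0.019] tilt z [ 0. -1. -0.]
t 17.075 pos [0.4769 0.0264 0.3469] w 0.0495 F [-0.2  -0.27 -3.48] Mtool [-0.057  0.027  0.075] tilt z [ 0.    -1.    -0.001]
t 17.125 pos [0.4767 0.0265 0.3468] w 0.0496 F [-0.25 -0.17 -4.31] Mtool [-0.091  0.004  0.068] tilt z [ 0.    -1.    -0.001]
N 4 dp [   4.3   -0.7 -139.8] rv [ 0.001 -0.001  0.   ]
0.000 -0.000 0.000 0.0 34.9 1.1 0;0.000 -0.000 0.000 0.0 34.9 1.1 0;0.000 -0.000 0.000 0.0 34.9 1.1 0;0.000 -0.000 0.000 0.0 34.9 1.1 0
```

```bash
cat >> h.py <<'E'
def avg(n=12):
    L=[];F=[]
    for k in range(n):
        s=read_state();L.append(np.array(s["orientation"]).T@np.array(s["torque"]));F.append(s["wrist_force"]);camera("top")
    L=np.array(L);print("M mean",np.round(L.mean(0),3),"se",np.round(L.std(0)/n**.5,3),"F",np.round(np.mean(F,0),2));tq()
E
python3 -c "
from h import *
avg()"
```

```text
M mean [-0.048  0.006  0.035] se [0.009 0.007 0.008] F [ 0.11 -0.32 -3.54]
t 17.725 pos [0.4759 0.0267 0.3471] w 0.0495 F [-0.34  0.21 -2.63] Mtool [-0.048  0.012  0.013] tilt z [ 0.    -1.    -0.001]
```

Emit:
step_arm:
  rows: "0.18 0 0 0 3 -32 0;0.18 0 0 0 3 -32 0;0.18 0 0 0 3 -32 0;0 0 0 0 0 0 0;0 0 0 0 0 0 0;-0.18 0 0 0 3 32 0;-0.18 0 0 0 3 32 0;-0.18 0 0 0 3 32 0"

```text
time: 18.73
ee_pos: [0.4788, 0.0262, 0.3467]
orientation: [[-0.114, -0.003, 0.993], [-0.993, -0.0, -0.114], [0.0, -1.0, -0.003]]
wrist_force: [0.2, -0.1, -3.6]
grip_width: 0.0497
```

Emit:
step_arm:
  rows: "0 0 0 0 0 0 0;0 0 0 0 0 0 0;0 0 0 0 0 0 0"

```text
time: 19.1
ee_pos: [0.4843, 0.0252, 0.3489]
orientation: [[-0.115, 0.006, 0.993], [-0.993, -0.001, -0.115], [0.001, -1.0, 0.006]]
wrist_force: [0.1, -0.5, -3.9]
grip_width: 0.0495
```

```bash
python3 -c "
from h import *
avg()
plan((.481,.0258,.207),-6.5,0,vmax=40)"
```

```text
M mean [ 0.    -0.004  0.041] se [0.011 0.012 0.006] F [ 0.11  0.05 -3.82]
t 19.7 pos [0.4848 0.025  0.3484] w 0.05 F [ 0.76 -0.28 -2.47] Mtool [-0.005 -0.005  0.026] tilt z [ 0.001 -1.     0.004]
N 4 dp [  -3.8    0.8 -141.4] rv [-0.004 -0.002  0.001]
-0.001 -0.000 0.000 -0.1 35.3 -1.1 0;-0.001 -0.000 0.000 -0.1 35.3 -1.1 0;-0.001 -0.000 0.000 -0.1 35.4 -1.1 0;-0.001 -0.000 0.000 -0.1 35.4 -1.0 0
```

The difference is ambiguous (0.045), so I repeat it with a slow return to a small residual tilt, which keeps a ball at its end.

Emit:
step_arm:
  rows: "0.18 0 0 0 3 -32 0;0.18 0 0 0 3 -32 0;0.18 0 0 0 3 -32 0;0 0 0 0 0 0 0;0 0 0 0 0 0 0;0 0 0 0 0 0 0;-0.1 0 0 0 1 18 0;-0.1 0 0 0 1 18 0"

```text
time: 20.7
ee_pos: [0.4294, 0.031, 0.3388]
orientation: [[-0.116, 0.336, 0.935], [-0.993, -0.04, -0.109], [0.001, -0.941, 0.338]]
wrist_force: [-0.7, 0.6, -2.8]
grip_width: 0.0496
```

Emit:
step_arm:
  rows: "-0.1 0 0 0 1 18 0;-0.1 0 0 0 1 18 0;-0.06 0 0 0 0 11 0;0 0 0 0 0 0 0;0 0 0 0 0 0 0;0 0 0 0 0 0 0"

```text
time: 21.45
ee_pos: [0.4891, 0.0233, 0.3572]
orientation: [[-0.117, 0.094, 0.989], [-0.993, -0.012, -0.117], [0.001, -0.996, 0.094]]
wrist_force: [0.2, -0.3, -2.9]
grip_width: 0.0496
```

```bash
python3 -c "
from h import *
avg()"
```

```text
M mean [-0.016  0.013  0.056] se [0.006 0.005 0.007] F [ 0.04 -0.08 -3.62]
t 22.05 pos [0.489  0.0234 0.3571] w 0.0496 F [ 0.01 -0.3  -3.39] Mtool [-0.025 -0.021  0.042] tilt z [ 0.001 -0.996  0.094]
```

Emit:
step_arm:
  rows: "-0.18 0 0 0 3 32 0;-0.18 0 0 0 3 32 0;-0.18 0 0 0 3 32 0;0 0 0 0 0 0 0;0 0 0 0 0 0 0;0 0 0 0 0 0 0;0.1 0 0 0 1 -18 0;0.1 0 0 0 1 -18 0"

```text
time: 23.05
ee_pos: [0.5467, 0.0169, 0.3523]
orientation: [[-0.117, -0.243, 0.963], [-0.993, 0.027, -0.113], [0.001, -0.97, -0.244]]
wrist_force: [0.1, -0.4, -2.9]
grip_width: 0.05
```

Emit:
step_arm:
  rows: "0.1 0 0 0 1 -18 0;0.1 0 0 0 1 -18 0;0 0 0 0 0 0 0;0 0 0 0 0 0 0;0 0 0 0 0 0 0"

```text
time: 23.68
ee_pos: [0.5049, 0.0225, 0.3646]
orientation: [[-0.116, -0.031, 0.993], [-0.993, 0.002, -0.116], [0.001, -1.0, -0.031]]
wrist_force: [0.0, -0.6, -2.4]
grip_width: 0.0497
```

```bash
python3 -c "
from h import *
avg()
plan((.481,.0258,.207),-6.5,0,vmax=40)"
```

```text
M mean [-0.076 -0.002  0.018] se [0.011 0.008 0.011] F [-0.01  0.09 -3.26]
t 24.275 pos [0.5046 0.0225 0.3641] w 0.0497 F [ 0.13 -0.98 -4.11] Mtool [-0.095 -0.008  0.034] tilt z [ 0.001 -1.    -0.032]
N 4 dp [ -23.6    3.3 -157.1] rv [ 0.032 -0.002  0.001]
0.008 -0.001 0.000 -0.2 39.4 -4.7 0;0.008 -0.001 0.000 -0.2 39.4 -5.0 0;0.008 -0.001 0.000 -0.2 39.4 -5.3 0;0.008 -0.001 0.000 -0.2 39.3 -5.6 0
```

Corrected for tilt, the middle's moment swings by about 0.14 N m, so it is the likely rattler. The right tin has to be tested anyway, so I set the middle one back now.

Emit:
step_arm:
  rows: "0.016 0 0 0 30 -8 0;0.016 0 0 0 40 -9 0;0 0 0 0 40 -6 0;0 0 0 0 30 0 0;0 0 0 0 8 0 0;0 0 0 0 0 0 0;0 0 0 0 0 0 0"

```text
time: 25.15
ee_pos: [0.4831, 0.0248, 0.2169]
orientation: [[-0.116, 0.011, 0.993], [-0.993, -0.003, -0.115], [0.001, -1.0, 0.011]]
wrist_force: [0.4, -0.1, -3.6]
grip_width: 0.0496
```

```bash
python3 -c "
from h import *
tq()
plan((.481,.0258,.2065),-6.5,0,vmax=40)"
```

```text
t 25.15 pos [0.4831 0.0248 0.2169] w 0.0496 F [ 0.43 -0.12 -3.62] Mtool [-0.067 -0.02  -0.001] tilt z [ 0.001 -1.     0.011]
N 1 dp [ -2.1   1.  -10.4] rv [-0.011 -0.002  0.001]
-0.011 -0.002 0.001 -0.7 10.3 -2.3 0
```

Emit:
step_arm:
  rows: "-0.007 -0.002 0 -1 6 -1 0;-0.003 0 0 0 3 0 0;0 0 0 0 0 0 0;0 0 0 0 0 0 0"

```text
time: 25.65
ee_pos: [0.4839, 0.0259, 0.21]
orientation: [[-0.113, 0.006, 0.994], [-0.994, -0.002, -0.113], [0.001, -1.0, 0.006]]
wrist_force: [0.6, 0.8, -3.0]
grip_width: 0.0497
```

```bash
python3 -c "
from h import *
tq()"
```

```text
t 25.65 pos [0.4839 0.0259 0.21  ] w 0.0497 F [ 0.62  0.8  -3.  ] Mtool [-0.136  0.017  0.038] tilt z [ 0.001 -1.     0.006]
```

Emit:
step_arm:
  rows: "-0.004 0 0 0 3 0 0;0 0 0 0 1 0 0;0 0 0 0 0 0 0"

```text
time: 26.02
ee_pos: [0.4849, 0.0257, 0.2089]
orientation: [[-0.113, 0.003, 0.994], [-0.994, -0.002, -0.113], [0.001, -1.0, 0.004]]
wrist_force: [0.5, 0.9, -5.6]
grip_width: 0.0495
```

```bash
python3 -c "
from h import *
tq()"
```

```text
t 26.025 pos [0.4849 0.0257 0.2089] w 0.0495 F [ 0.52  0.93 -5.65] Mtool [-0.066 -0.065  0.008] tilt z [ 0.001 -1.     0.004]
```

Emit:
step_arm:
  rows: "-0.003 0 0 0 2 -1 0;0 0 0 0 1.5 0 0;0 0 0 0 0 0 0;0 0 0 0 0 0 0"

```text
time: 26.52
ee_pos: [0.4853, 0.0257, 0.2088]
orientation: [[-0.113, 0.003, 0.994], [-0.994, -0.002, -0.113], [0.001, -1.0, 0.003]]
wrist_force: [-0.6, -0.3, -2.4]
grip_width: 0.0497
```

```bash
python3 -c "
from h import *
tq()
p,d=camera('wrist'); cv2.imwrite('pics/w5.png',p[:,:,::-1]);tq()"
```

```text
t 26.525 pos [0.4853 0.0257 0.2088] w 0.0497 F [-0.57 -0.32 -2.41] Mtool [-0.062 -0.022  0.078] tilt z [ 0.001 -1.     0.003]
t 26.575 pos [0.4853 0.0257 0.2088] w 0.0497 F [-0.51 -0.28 -1.52] Mtool [-0.02   0.038  0.065] tilt z [ 0.001 -1.     0.003]
```

View pics/w5.png

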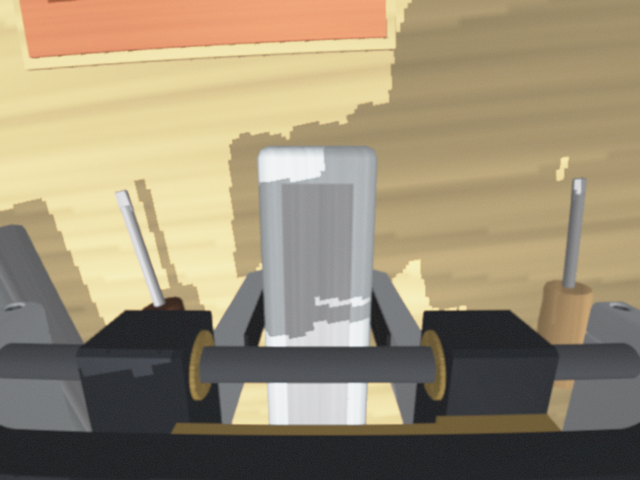

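The middle tin (318,260) is on the bench, where descent stops at 0.2088. Release and go up.

Emit:
step_arm:
  rows: "0 0 0 0 0 0 0.76;0 0 0 0 0 0 0.76;0 0 0 0 0 0 0.76;0 0 0 0 -40 0 0.78;0 0 0 0 -50 0 0.78;0 0 0 0 -30 0 0.78"

```text
time: 27.32
ee_pos: [0.4846, 0.0258, 0.3293]
orientation: [[-0.113, -0.002, 0.994], [-0.994, -0.001, -0.113], [0.001, -1.0, -0.002]]
wrist_force: [-0.2, 0.2, 0.0]
grip_width: 0.0737
```

```bash
python3 -c "
from h import *
tq()
plan((.4914,-.258,.33),-15.4,.78,vmax=46)"
```

```text
t 27.325 pos [0.4846 0.0258 0.3293] w 0.0737 F [-0.16  0.2   0.04] Mtool [ 0.036 -0.019  0.045] tilt z [ 0.001 -1.    -0.002]
N 7 dp [   6.8 -283.8    0.7] rv [0.002 0.155 0.002]
0.000 0.022 0.000 40.2 -0.1 5.6 0.78;0.000 0.022 0.000 40.0 -0.1 6.5 0.78;0.000 0.022 0.000 39.9 -0.1 7.3 0.78;0.000 0.022 0.000 39.7 -0.1 8.2 0.78;0.000 0.022 0.000 39.5 -0.1 9.1 0.78;0.000 0.022 0.000 39.3 -0.1 10.0 0.78;0.000 0.022 0.000 39.1 -0.1 10.8 0.78
```

Emit:
step_arm:
  rows: "0 0.022 0 40 0 6 0.78;0 0.022 0 40 0 6 0.78;0 0.022 0 40 0 7 0.78;0 0.022 0 40 0 8 0.78;0 0.022 0 40 0 9 0.78;0 0.022 0 39 0 10 0.78;0 0.022 0 39 0 11 0.78;0 0 0 0 0 0 0.78"

```text
time: 28.32
ee_pos: [0.4929, -0.267, 0.3362]
orientation: [[-0.267, 0.012, 0.964], [-0.964, -0.005, -0.267], [0.002, -1.0, 0.013]]
wrist_force: [-0.4, 0.5, -0.4]
grip_width: 0.0732
```

Emit:
step_arm:
  rows: "0 0 0 0 0 0 0.78;0 0 0 0 0 0 0.78"

```text
time: 28.58
ee_pos: [0.4928, -0.2657, 0.3358]
orientation: [[-0.266, 0.011, 0.964], [-0.964, -0.004, -0.266], [0.001, -1.0, 0.012]]
wrist_force: [0.9, -0.0, -0.0]
grip_width: 0.0733
```

```bash
python3 -c "
from h import *
plan((.4914,-.258,.33),-15.4,.78,vmax=46)
p,d=camera('wrist'); cv2.imwrite('pics/w6.png',p[:,:,::-1]);tq()
p,d=camera('top'); cv2.imwrite('pics/t6.png',p[:,:,::-1])"
```

```text
N 1 dp [-1.4  7.7 -5.8] rv [-0.012 -0.     0.001]
-0.012 -0.000 0.001 -7.0 5.8 -3.4 0.78
t 28.625 pos [ 0.4928 -0.2655  0.3358] w 0.0737 F [0.04 1.08 0.1 ] Mtool [-0.034  0.013  0.052] tilt z [ 0.001 -1.     0.011]
```

View pics/w6.png

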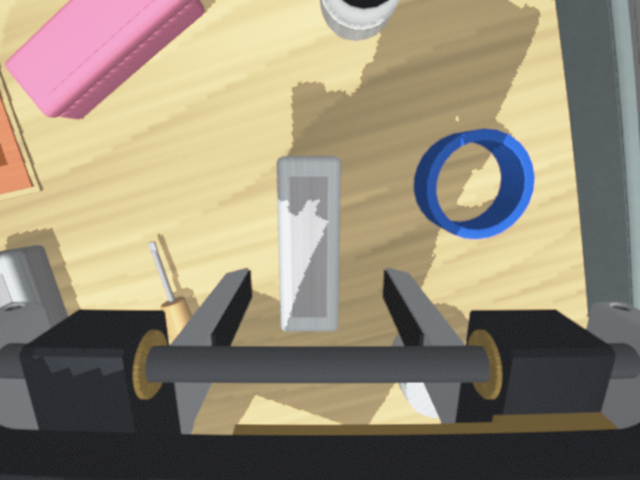

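View pics/t6.png

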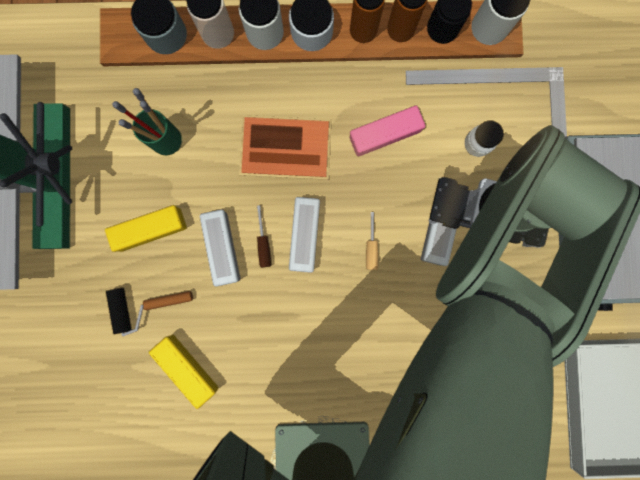

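Left and middle tins are back at (220,247) and (305,235). The right tin needs the planned 7–8 mm correction.

Emit:
step_arm:
  rows: "-0.01 0 0 -6 15 -2 0.78;0 0 0 0 40 0 0.78;0 0 0 0 40 0 0.78;0 0 0 0 20 0 0.78;0 0 0 0 6 0 0.78;0 0 0 0 0 0 0.78;0 0 0 0 0 0 0.78"

```text
time: 29.55
ee_pos: [0.4929, -0.2535, 0.2092]
orientation: [[-0.26, -0.001, 0.966], [-0.966, 0.001, -0.26], [-0.001, -1.0, -0.001]]
wrist_force: [0.1, -0.6, 1.3]
grip_width: 0.0734
```

```bash
python3 -c "
from h import *
tq()
plan((.4914,-.258,.2055),-15.4,.78,vmax=40)"
```

```text
t 29.55 pos [ 0.4929 -0.2535  0.2092] w 0.0734 F [ 0.06 -0.61  1.26] Mtool [-0.03  -0.013  0.09 ] tilt z [-0.001 -1.    -0.001]
N 1 dp [-1.5 -4.5 -3.7] rv [ 0.001  0.006 -0.001]
0.001 0.006 -0.001 4.7 3.7 -0.2 0.78
```

Emit:
step_arm:
  rows: "0 0.006 0 4 3 0 0.78;0 0 0 0 0 0 0.78;0 0 0 0 0 0 0;0 0 0 0 0 0 0;0 0 0 0 0 0 0;0 0 0 0 0 0 0"
  force: 58

```text
time: 30.3
ee_pos: [0.4927, -0.2586, 0.2087]
orientation: [[-0.266, 0.003, 0.964], [-0.964, -0.002, -0.266], [0.001, -1.0, 0.004]]
wrist_force: [-0.5, 0.9, -0.8]
grip_width: 0.0494
```

```bash
python3 -c "
from h import *
tq()"
```

```text
t 30.3 pos [ 0.4927 -0.2586  0.2087] w 0.0494 F [-0.5   0.9  -0.84] Mtool [-0.063  0.02   0.1  ] tilt z [ 0.001 -1.     0.004]
```

Emit:
step_arm:
  rows: "0 0 0 0 -20 0 0;0 0 0 0 -40 0 0;0 0 0 0 -40 0 0;0 0 0 0 -30 0 0;0 0 0 0 -10 0 0;0 0 0 0 0 0 0;0 0 0 0 0 0 0;0 0 0 0 0 0 0"

```text
time: 31.3
ee_pos: [0.4899, -0.2564, 0.3447]
orientation: [[-0.266, -0.01, 0.964], [-0.964, 0.007, -0.266], [-0.004, -1.0, -0.011]]
wrist_force: [0.2, -0.4, -1.2]
grip_width: 0.0499
```

Emit:
step_arm:
  rows: "0.18 0 0 0 3 -32 0;0.18 0 0 0 3 -32 0;0.18 0 0 0 3 -32 0;0 0 0 0 0 0 0;0 0 0 0 0 0 0;0 0 0 0 0 0 0;-0.1 0 0 0 1 18 0;-0.1 0 0 0 1 18 0"

```text
time: 32.3
ee_pos: [0.4343, -0.2414, 0.3307]
orientation: [[-0.267, 0.308, 0.913], [-0.964, -0.079, -0.255], [-0.006, -0.948, 0.318]]
wrist_force: [0.3, 0.0, -1.7]
grip_width: 0.0497
```

Emit:
step_arm:
  rows: "-0.1 0 0 0 1 18 0;-0.1 0 0 0 1 18 0;-0.1 0 0 0 0 18 0;0 0 0 0 0 0 0;0 0 0 0 0 0 0;0 0 0 0 0 0 0"

```text
time: 33.05
ee_pos: [0.4966, -0.2597, 0.3475]
orientation: [[-0.265, 0.025, 0.964], [-0.964, -0.01, -0.265], [0.003, -1.0, 0.027]]
wrist_force: [0.1, 0.6, -2.0]
grip_width: 0.0499
```

```bash
python3 -c "
from h import *
avg()"
```

```text
M mean [-0.049 -0.01   0.042] se [0.01  0.007 0.007] F [ 0.13  0.04 -1.79]
t 33.65 pos [ 0.4967 -0.2598  0.3475] w 0.0496 F [ 0.67  0.04 -1.4 ] Mtool [-0.075 -0.01   0.053] tilt z [ 0.003 -1.     0.026]
```

Emit:
step_arm:
  rows: "-0.18 0 0 0 3 32 0;-0.18 0 0 0 3 32 0;-0.18 0 0 0 3 32 0;0 0 0 0 0 0 0;0 0 0 0 0 0 0;0 0 0 0 0 0 0;0.1 0 0 0 1 -18 0;0.1 0 0 0 1 -18 0"

```text
time: 34.65
ee_pos: [0.5519, -0.2747, 0.3392]
orientation: [[-0.267, -0.299, 0.916], [-0.964, 0.079, -0.255], [0.004, -0.951, -0.309]]
wrist_force: [-0.1, 0.2, -1.0]
grip_width: 0.0496
```

Emit:
step_arm:
  rows: "0.1 0 0 0 1 -18 0;0.1 0 0 0 1 -18 0;0 0 0 0 0 0 0;0 0 0 0 0 0 0;0 0 0 0 0 0 0"

```text
time: 35.28
ee_pos: [0.5128, -0.2638, 0.3572]
orientation: [[-0.269, -0.093, 0.959], [-0.963, 0.016, -0.269], [0.01, -0.996, -0.094]]
wrist_force: [0.2, -0.1, -3.0]
grip_width: 0.0497
```

```bash
python3 -c "
from h import *
avg()
p,d=camera('wrist'); cv2.imwrite('pics/w7.png',p[:,:,::-1])
plan((.4914,-.258,.2075),-15.4,0,vmax=40)"
```

```text
M mean [ 0.051 -0.002  0.05 ] se [0.01  0.009 0.013] F [-0.08  0.17 -1.83]
t 35.875 pos [ 0.5125 -0.2636  0.3565] w 0.0497 F [-0.49 -0.17 -1.09] Mtool [0.04  0.006 0.038] tilt z [ 0.009 -0.996 -0.094]
N 4 dp [ -21.1    5.6 -149. ] rv [ 0.094 -0.004  0.009]
0.024 -0.001 0.002 -0.3 37.6 -1.9 0;0.024 -0.001 0.002 -0.2 37.5 -2.8 0;0.024 -0.001 0.002 -0.1 37.5 -3.7 0;0.024 -0.001 0.002 -0.0 37.4 -4.6 0
```

View pics/w7.png

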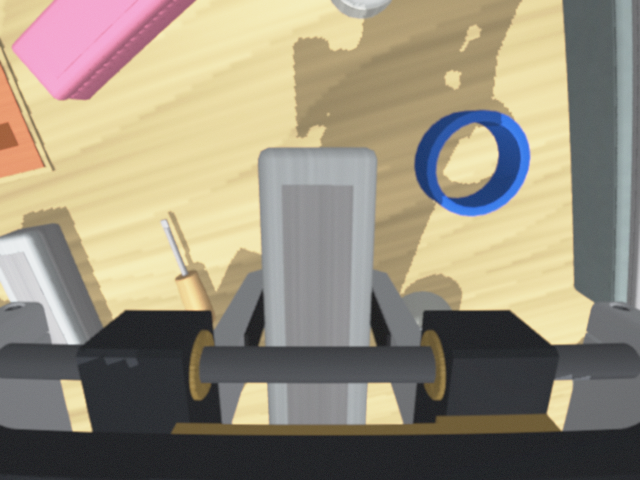

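Right tin: the moment follows tilt as a solid would, with no ball shift (which would have the opposite sign), and it weighs only 0.18 kg. The middle tin is the rattler. Set the right one back.

Emit:
step_arm:
  rows: "0.047 -0.002 0.004 0 25 -12 0;0.047 -0.002 0.005 0 35 -10 0;0 0 0 0 40 -4 0;0 0 0 0 30 0 0;0 0 0 0 8 0 0;0 0 0 0 0 0 0;0 0 0 0 0 0 0"

```text
time: 36.8
ee_pos: [0.485, -0.2574, 0.2209]
orientation: [[-0.266, 0.009, 0.964], [-0.964, -0.006, -0.266], [0.003, -1.0, 0.01]]
wrist_force: [0.5, -0.2, -0.7]
grip_width: 0.0497
```

```bash
python3 -c "
from h import *
tq()
plan((.492,-.258,.2085),-15.4,0,vmax=40)"
```

```text
t 36.8 pos [ 0.485  -0.2574  0.2209] w 0.0497 F [ 0.53 -0.17 -0.74] Mtool [-0.067 -0.022  0.066] tilt z [ 0.003 -1.     0.01 ]
N 1 dp [  7.   -0.6 -12.4] rv [-0.01  -0.     0.003]
-0.010 -0.000 0.003 -1.3 12.4 6.8 0
```

Emit:
step_arm:
  rows: "-0.008 0 0.003 -1 8 6 0;-0.003 0 0 0 4 0 0;0 0 0 0 0 0 0;0 0 0 0 1 0 0;0 0 0 0 0 0 0"

```text
time: 37.42
ee_pos: [0.493, -0.2589, 0.2099]
orientation: [[-0.265, 0.003, 0.964], [-0.964, -0.003, -0.265], [0.002, -1.0, 0.004]]
wrist_force: [0.2, 0.0, -1.4]
grip_width: 0.0496
```

```bash
python3 -c "
from h import *
tq()"
```

```text
t 37.425 pos [ 0.493  -0.2589  0.2099] w 0.0496 F [ 0.16  0.03 -1.42] Mtool [-0.057  0.017  0.044] tilt z [ 0.002 -1.     0.004]
```

Emit:
step_arm:
  rows: "-0.003 0 0 0 2 0 0;0 0 0 0 1 0 0;0 0 0 0 0 0 0;0 0 0 0 0 0 0.76;0 0 0 0 0 0 0.76;0 0 0 0 0 0 0.76"

```text
time: 38.17
ee_pos: [0.4937, -0.2596, 0.2093]
orientation: [[-0.265, 0.002, 0.964], [-0.964, -0.003, -0.265], [0.003, -1.0, 0.003]]
wrist_force: [-0.3, 0.2, 0.1]
grip_width: 0.0712
```

Emit:
step_arm:
  rows: "0 0 0 0 -40 0 0.78;0 0 0 0 -50 0 0.78;0 0 0 0 -30 0 0.78"

```text
time: 38.55
ee_pos: [0.4924, -0.2585, 0.3284]
orientation: [[-0.266, -0.005, 0.964], [-0.964, 0.002, -0.266], [-0.0, -1.0, -0.006]]
wrist_force: [0.3, -0.3, -0.2]
grip_width: 0.0732
```

```bash
python3 -c "
from h import *
tq()
plan((.484,.0255,.33),-6.5,.78,vmax=46)"
```

```text
t 38.55 pos [ 0.4924 -0.2585  0.3284] w 0.0732 F [ 0.33 -0.33 -0.15] Mtool [-0.046 -0.01   0.027] tilt z [-0.    -1.    -0.006]
N 7 dp [ -8.4 284.    1.6] rv [ 0.006 -0.155 -0.001]
0.001 -0.022 -0.000 -38.8 -0.1 -11.9 0.78;0.001 -0.022 -0.000 -39.0 -0.2 -11.1 0.78;0.001 -0.022 -0.000 -39.3 -0.2 -10.2 0.78;0.001 -0.022 -0.000 -39.5 -0.2 -9.3 0.78;0.001 -0.022 -0.000 -39.7 -0.2 -8.4 0.78;0.001 -0.022 -0.000 -39.9 -0.2 -7.6 0.78;0.001 -0.022 -0.000 -40.0 -0.2 -6.7 0.78
```

Emit:
step_arm:
  rows: "0.001 -0.022 0 -39 0 -12 0.78;0.001 -0.022 0 -39 0 -11 0.78;0.001 -0.022 0 -39 0 -10 0.78;0.001 -0.022 0 -40 0 -9 0.78;0.001 -0.022 0 -40 0 -8 0.78;0 -0.022 0 -40 0 -8 0.78;0 -0.022 0 -40 0 -7 0.78;0 0 0 0 0 0 0.78"

```text
time: 39.55
ee_pos: [0.4853, 0.0327, 0.3328]
orientation: [[-0.112, 0.012, 0.994], [-0.994, -0.005, -0.112], [0.004, -1.0, 0.012]]
wrist_force: [-0.0, -1.0, -0.4]
grip_width: 0.0736
```

Emit:
step_arm:
  rows: "0 0 0 0 0 0 0.78;0 0 0 0 0 0 0.78"

```text
time: 39.8
ee_pos: [0.4855, 0.0315, 0.3328]
orientation: [[-0.113, 0.012, 0.994], [-0.994, -0.006, -0.113], [0.005, -1.0, 0.012]]
wrist_force: [1.3, 0.2, 0.1]
grip_width: 0.0729
```

```bash
python3 -c "
from h import *
p,d=camera('top'); cv2.imwrite('pics/t8.png',p[:,:,::-1]);W=cloud('top',p,d)
for k,(a,b,c,e) in dict(right=(420,185,467,268)).items():
    w=W[b:e,a:c].reshape(-1,3);w=w[w[:,2]>.03];r=cv2.minAreaRect(w[:,:2].astype(np.float32)*1000);print(k,r,np.percentile(w[:,2],[5,50,95]))
plan((.484,.0255,.33),-6.5,.78,vmax=46);tq()
p,d=camera('wrist'); cv2.imwrite('pics/w8.png',p[:,:,::-1])"
```

```text
right ((442.577880859375, -178.62710571289062), (135.43844604492188, 328.2864685058594), 31.36991310119629) [0.04143876 0.04553294 0.04843371]
N 1 dp [-1.5 -5.9 -2.8] rv [-0.012 -0.     0.005]
-0.012 -0.000 0.005 6.0 2.8 -0.9 0.78
t 39.85 pos [0.4855 0.0314 0.3328] w 0.0731 F [-0.05  0.12 -0.19] Mtool [ 0.012 -0.036 -0.01 ] tilt z [ 0.005 -1.     0.012]
```

View pics/w8.png

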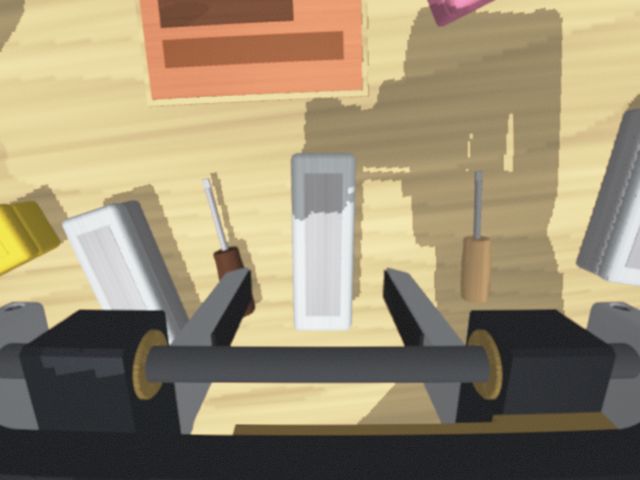

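The middle tin at (323,243) is nearly centred. Descend with the correction.

Emit:
step_arm:
  rows: "-0.01 0 0.004 4 15 -1 0.78;0 0 0 0 40 0 0.78;0 0 0 0 40 0 0.78;0 0 0 0 20 0 0.78;0 0 0 0 6 0 0.78;0 0 0 0 0 0 0.78;0 0 0 0 0 0 0.78"

```text
time: 40.78
ee_pos: [0.4842, 0.0229, 0.2059]
orientation: [[-0.12, 0.0, 0.993], [-0.993, -0.001, -0.12], [0.001, -1.0, 0.0]]
wrist_force: [-0.3, -0.4, 0.2]
grip_width: 0.0732
```

```bash
python3 -c "
from h import *
tq()
plan((.482,.0257,.2055),-6.5,.78,vmax=40)"
```

```text
t 40.775 pos [0.4842 0.0229 0.2059] w 0.0732 F [-0.25 -0.36  0.16] Mtool [-0.01   0.031  0.038] tilt z [ 0.001 -1.     0.   ]
N 1 dp [-2.2  2.8 -0.4] rv [-0.    -0.007  0.001]
-0.000 -0.007 0.001 -2.5 0.4 -2.5 0.78
```

Emit:
step_arm:
  rows: "0 -0.006 0 -2 0 -2 0.78;0 0 0 0 0 0 0;0 0 0 0 0 0 0;0 0 0 0 0 0 0;0 0 0 0 0 0 0"
  force: 58

```text
time: 41.4
ee_pos: [0.4835, 0.0253, 0.2083]
orientation: [[-0.113, 0.005, 0.994], [-0.994, -0.002, -0.113], [0.001, -1.0, 0.006]]
wrist_force: [0.0, 0.7, -1.3]
grip_width: 0.0497
```

Emit:
step_arm:
  rows: "0 0 0 0 -20 0 0;0 0 0 0 -40 0 0;0 0 0 0 -45 0 0;0 0 0 0 -45 0 0;0 0 0 0 -30 0 0;0 0 0 0 -10 0 0;0 0 0 0 0 0 0;0 0 0 0 0 0 0"

```text
time: 42.4
ee_pos: [0.4785, 0.026, 0.3936]
orientation: [[-0.113, -0.018, 0.993], [-0.994, 0.001, -0.113], [0.001, -1.0, -0.018]]
wrist_force: [-0.7, 0.8, -3.9]
grip_width: 0.0496
```

```bash
python3 -c "
from h import *
avg(4)"
```

```text
M mean [-0.082 -0.018  0.02 ] se [0.008 0.006 0.013] F [-0.26 -0.03 -3.86]
t 42.6 pos [0.4787 0.0259 0.3941] w 0.0494 F [ 0.77 -0.22 -3.36] Mtool [-0.089 -0.023 -0.001] tilt z [ 0.001 -1.    -0.018]
```

Time allows one more confirmation tilt to shift the ball to the near end.

Emit:
step_arm:
  rows: "0.18 0 0 0 3 -32 0;0.18 0 0 0 3 -32 0;0.18 0 0 0 3 -32 0;0 0 0 0 0 0 0;0 0 0 0 0 0 0;0 0 0 0 0 0 0;-0.1 0 0 0 1 18 0;-0.1 0 0 0 1 18 0"

```text
time: 43.6
ee_pos: [0.4225, 0.0319, 0.3828]
orientation: [[-0.114, 0.31, 0.944], [-0.993, -0.037, -0.108], [0.001, -0.95, 0.312]]
wrist_force: [-0.4, 0.7, -3.2]
grip_width: 0.0495
```

Emit:
step_arm:
  rows: "-0.1 0 0 0 1 18 0;-0.1 0 0 0 1 18 0;-0.1 0 0 0 0 18 0;0 0 0 0 0 0 0;0 0 0 0 0 0 0;0 0 0 0 0 0 0"

```text
time: 44.35
ee_pos: [0.4889, 0.0235, 0.3999]
orientation: [[-0.115, 0.026, 0.993], [-0.993, -0.004, -0.115], [0.001, -1.0, 0.026]]
wrist_force: [-0.2, -0.1, -3.7]
grip_width: 0.0499
```

```bash
python3 -c "
from h import *
avg(8)
plan((.6744,.0638,.385),-6.5,0,vmax=32)"
```

```text
M mean [0.029 0.005 0.04 ] se [0.007 0.01  0.013] F [-0.27 -0.26 -3.59]
t 44.75 pos [0.4888 0.0235 0.3998] w 0.05 F [-0.42 -0.17 -2.97] Mtool [ 0.008 -0.053  0.001] tilt z [ 0.001 -1.     0.025]
N 6 dp [185.6  40.3 -14.8] rv [-0.025 -0.002  0.001]
-0.004 -0.000 0.000 -10.2 3.2 29.9 0;-0.004 -0.000 0.000 -10.2 3.1 29.9 0;-0.004 -0.000 0.000 -10.2 3.0 29.9 0;-0.004 -0.000 0.000 -10.2 2.8 29.9 0;-0.004 -0.000 0.000 -10.2 2.7 29.9 0;-0.004 -0.000 0.000 -10.2 2.6 30.0 0
```

Confirmed: −0.08 to +0.03 N m (≈0.14 after tilt correction). Carry it to the plate.

Emit:
step_arm:
  rows: "-0.004 0 0 -10 2 30 0;-0.004 0 0 -10 2 30 0;-0.004 0 0 -10 2 30 0;-0.004 0 0 -10 2 30 0;-0.004 0 0 -10 2 30 0;-0.004 0 0 -8 2 24 0;0 0 0 -2 0 6 0;0 0 0 0 0 0 0"

```text
time: 45.75
ee_pos: [0.6791, 0.0636, 0.3879]
orientation: [[-0.116, -0.002, 0.993], [-0.993, -0.002, -0.116], [0.002, -1.0, -0.002]]
wrist_force: [0.5, 0.2, -3.5]
grip_width: 0.0496
```

Emit:
step_arm:
  rows: "0 0 0 0 0 0 0;0 0 0 0 0 0 0;0 0 0 0 0 0 0;0 0 0 0 0 0 0"

```text
time: 46.25
ee_pos: [0.6771, 0.0631, 0.3887]
orientation: [[-0.116, -0.003, 0.993], [-0.993, -0.002, -0.116], [0.003, -1.0, -0.003]]
wrist_force: [0.8, -1.1, -2.9]
grip_width: 0.0496
```

```bash
python3 -c "
from h import *
plan((.6744,.0638,.385),-6.5,0,vmax=32);tq()"
```

```text
N 1 dp [-2.7  0.7 -3.7] rv [ 0.003 -0.003  0.003]
0.003 -0.003 0.003 -0.4 3.7 -2.8 0
t 46.25 pos [0.6771 0.0631 0.3887] w 0.0496 F [ 0.79 -1.09 -2.91] Mtool [0.003 0.002 0.014] tilt z [ 0.003 -1.    -0.003]
```

Emit:
step_arm:
  rows: "0 0 0 0 0 0 0;0 0 0 0 0 0 0;0 0 0 0 0 0 0;0 0 0 0 0 0 0;0 0 0 0 0 0 0;0 0 0 0 0 0 0"

```text
time: 47.0
ee_pos: [0.6771, 0.0631, 0.3888]
orientation: [[-0.116, -0.003, 0.993], [-0.993, -0.002, -0.116], [0.003, -1.0, -0.003]]
wrist_force: [-1.2, 0.8, -3.4]
grip_width: 0.0498
```

```bash
python3 -c "
from h import *
tq()
p,d=camera('top'); cv2.imwrite('pics/t9.png',p[:,:,::-1])
p,d=camera('scene'); cv2.imwrite('pics/s9.png',p[:,:,::-1])
tq();print(np.round(read_state()['qvel'],4))"
```

```text
t 47.0 pos [0.6771 0.0631 0.3888] w 0.0498 F [-1.16  0.85 -3.38] Mtool [-0.048  0.014  0.017] tilt z [ 0.003 -1.    -0.003]
t 47.1 pos [0.6771 0.0631 0.3888] w 0.0499 F [ 0.1   0.05 -3.4 ] Mtool [0.037 0.038 0.06 ] tilt z [ 0.003 -1.    -0.003]
[-0.0008 -0.0001  0.0011 -0.001  -0.0005 -0.0001]
```

View pics/t9.png

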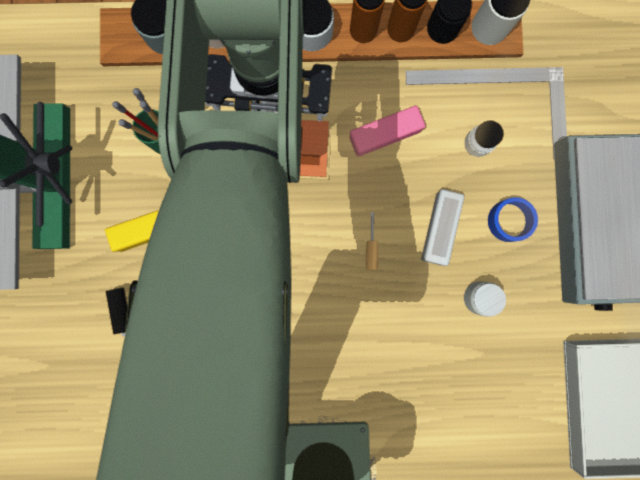

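View pics/s9.png

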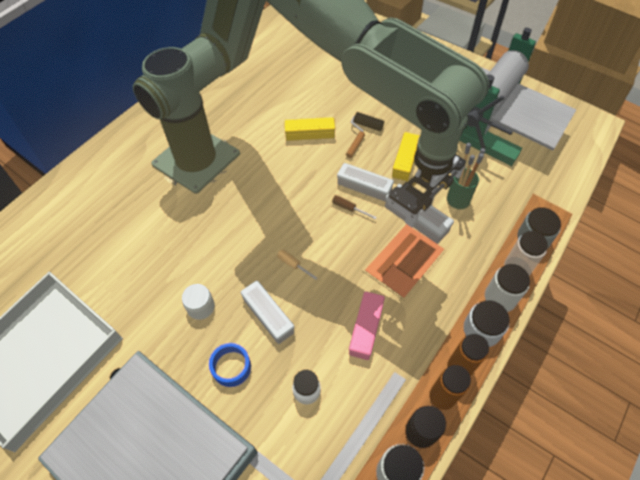

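The held tin (scene ≈ (420,213)) is level over the plate. The left tin at (363,181), the right tin at (268,311) and the bystanders are where they were.

```bash
python3 -c "
from h import *
print(job_done())"
```

```text
the job is handed in; nothing more can be done
None
```

I lifted, shook and set back the left, middle and right tins in that order. I found that the middle one rattles and handed the job in with it gripped over the copper plate.

**Which tin rattles:**
- **Middle:** after correcting for tilt, its moment swung by about 0.14 N m between tilting one way and the other, and a repeat gave the same. My first quick tests, levelled fast, showed only about 0.045 N m. I repeated them with a slow return to a small residual tilt before deciding.
- **Left:** no moment shift. It weighs about 0.15 kg, less than the ball alone.
- **Right:** its moment followed tilt as a solid would. It was about 0.06 N m off my simple model, but in the direction opposite to a ball, and it weighs only about 0.18 kg.

**Last checks before handing in (at 47 s):**
- **Held tin:** it was level and still, about 3 mm from the plate's middle, with its underside about 180 mm above the bench. It was gripped at 50 mm width with the grip set to 58 N.
- **Other two tins:** the pictures show both standing in their places. The only depth fit I made after putting them back was of the right tin. It showed the top at the right height, but an outlier spoiled its position.
- **Plate and other things:** they looked unmoved in the pictures; I did not measure them again.

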